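Stow the lure tray behind the touch-latched door

ROBOT

A 6-joint arm with a two-finger parallel gripper is mounted at the origin on the work surface. World frame = base frame: x ahead of the robot, y to its left, z up, the work surface at z = 0. Lengths are in m, angles in rad, forces in N, time in s.
With the tool pointing down it reaches from about 0.375 to 0.9 m from the base axis. Payload 3.1 kg.
Tool frame: the origin (TCP) lies between the finger pads; the fingertips stand 22 mm ahead of it and the grasp point (between the pads) lies 3 mm ahead of it; z points along the fingers, y is the direction in which the jaws open and shut (so a half turn about z gives the same grasp; the last joint's range is limited). The gripper opens to 87 mm and grips with 3 to 60 N. Pads are 19 mm wide; open, the fingers measure 117 mm over their backs; the gripper's body (75 mm by 190 mm) begins 51 mm behind the grasp point.
Start: joints at [0.997, 0.527, 1.433, -0, 1.181, -0.178], TCP at [0.241, 0.577, 0.245] pointing down, gripper open.
Joint ranges: [-3.08, 3.08], [-0.75, 2.2], [0.22, 2.44], [-1.43, 4.57], [0, 2.65], [-2.85, 2.85]. Speed limits (rad/s): [2.79, 2.79, 3.14, 3.14, 3.14, 3.14].

INTERFACE

Orientations are given as a unit quaternion [x, y, z, w].
In Python, from rig import get_obs, camera, get_calibration, hand_in, search_frame gives the robot as it stands.
- The arm moves only by the shell command python3 -m jog 'ROWS' [FORCE]. ROWS is JSON, a list of rows, each an object with "grip": the closure in counts, from 0 (fully open) to 255 (shut); "travel": the shift along the world's x, y, z in cm, a list of three; "twist": the turn about the world's z in degrees. A call has 1 to 8 rows; each row shifts and turns the commanded pose from where the row before left it; what a row does not reach is not made up. A row lasts 1/10 s, in which the tool goes at most 50 mm and 8.59 degrees, less where a joint would pass 70% of its speed; a pose out of reach is approached as far as the arm can. A call is refused whole if a number of a shift passes 5 or a number of a turn 8.59, either way. A call with a gripper value outside its range is refused whole. The fingers move at their own pace and stop on an object; FORCE is the grip in N (left out, the last holds). Time passes only in rows, so rows that do not move let the fingers close. It gives the time, the measured TCP pose, the force and the opening at its end, in the units of the state.
- get_obs(): the state, without advancing time (a new reading comes with each control period).
- camera(name): name is "scene" or "top" or "wrist"; returns the picture (400x640x3 uint8, red, green, blue); there is no depth.
- get_calibration(name): a dict with "fx", "fy", "cx", "cy" (pixels), "R" (3x3) and "t" (3): a world point X has camera coordinates R X + t; the wrist camera has in their place "T_tool_cam" (4x4, takes a point from camera to tool coordinates, whose origin is the TCP and whose axes are the flange's). Camera axes: x right, y down, z forward; pixel columns grow to the right and rows downward; lengths in m; the calibration is good to about 2 mm. A picture is of the moment at which its call begins: read the wrist's pose just before it. get_calibration takes no time and is no camera call.
- hand_in(): hands the job in, once; it reports no verdict.
Trained networks look in the newest picture that a camera, given by its name, has taken for a name from the list of things; names that differ only in an ending like _2 or _b are one class to them, and where a whole thing is asked for, a point or a joint stands for the part that bears it (a point fixed in the world has none). Each returns a list of dicts, best first, with "p" (0 to 1); they miss things now and then, are a little off and sometimes report something else, mostly with a low value. They report only what shows in the picture. A call takes as long as a camera call. They do not tell look-alikes from the thing itself.
- search_frame(target, camera): "at" ([x, y, z] in m, in world coordinates, good to about 4 mm: the middle of the surface that is visible of it).
The state is a dict: "time": time; "q": joint angles; "joint_velocities": joint speeds; "joint_torque": joint torques, N m; "position": TCP position; "tool_rot": TCP orientation; "ft_force": force on the tool from outside, world axes, zero at the start; "moment": the same for the moment, N m; "grip_width": finger opening in m.
Only numpy, scipy, OpenCV 4.12 (cv2) and the standard library are available. Lean on these libraries where they do the work, as an engineer would, in place of code of your own. Each camera call takes 0.05 s, during which the arm holds its last target. There are 200 camera calls.

TASK

Put the blue lure tray away in the orange tackle box: push the shut door in by its black mark so that the touch latch lets it spring ajar, swing it wide open, slide the tray along the table (do not lift it) all the way into the bay, then swing the door to and push it again until the latch holds it shut on its own. Push gently, never with more than 30 N on the box or its door, and leave the reel, the pirk and the float where they are.

Things in the scene. Friction and masses are not known exactly. Their poses are not given: they have to be found in the camera images.
- tackle_box: Orange front-loading tackle box, fixed, 150 deep (own x) x 170 wide (own y) x 72 high, walls 5; carrying handle 25 high on the roof at x=+30. Origin: centre of its underside. Its front looks along its own -x (front edge at x=-75); hinge on the +y side, latch on the -y side. The roof (underside z=67) begins only at x=-30: in front of that the bay is open above
- door (a joint): Door angle, rad: 0 flush shut, grows as it swings outward about the upright axis at point hinge, up to 2.1; stays where left. Held by the latch it rests at 0 to 0.03; sprung ajar about 0.4. A black striker hook stands 28 mm out of its inner face, 146 to 156 mm from the hinge: open to 1.8 or more to keep hook and door out of the tray's way
- press_mark (a point): Middle of the black round mark on the door's outer face, 145 from the hinge, 40 above the table; own -x points out of the door. Push in here 9 mm past rest (4 to 6 N) until a firm rubber bumper (8 N/mm) is felt (stop at 10 to 15 N), then let go within 0.5 s: latch toggles. Bumper depth differs by 3 mm between boxes. Latch can catch again 3 s after springing open; if a push did not take, repeat
- hinge (a point): Point on the table on the door's upright hinge axis: (-75, +82) in the box's frame, axes as the box's. Door panel 164 wide, z=5 to 68, 10 thick, inner face through the hinge axis, outer face 10 in front of it. On the latch side a plunger at z=58 pushes the door ajar; when shutting the door push against it (1 to 4 N) over its last 55 mm
- bay (a point): Point on the table at the middle of the bay's mouth, (-75, +11) in the box's frame; axes as the box's. The bay is 138 wide, y=-58 (black latch housing) to y=+80 in the box's frame; no floor of its own, the tray slides on the table; back wall at box x=+70
- tray: Closed blue lure tray with clear lid, one solid block, 120 (own x) x 108 (own y) x 42 high, about 0.4 kg, loose. Origin: centre of its underside. Starts in front of the box beyond the door's swing, its x within 0.3 rad of the box's x. Fully home it touches the back wall, origin at box x=+10
- reel: Silver fishing reel lying flat, about 70 across (crank knob to 53 from its origin) and 64 high, loose; origin centre of its underside. Bystander
- pirk: Wooden pirk, 120 long (own x), 28 thick, loose; origin under its middle. Bystander
- float: Red and white plastic float standing upright, 40 across, 90 high, loose, tips easily; origin centre of its underside. Bystander
- rod_rack: Steel rod rack with slots, fixed, 40 (x) x 220 (y) x 56 high; origin centre of its underside. Stands aside, not needed
Not all that is in view belongs to the job. There is more than one size of the tray; the job needs the largest.

How it is judged:
On the way, in this order (a step that is already met when the one before it is completed fails the run):
1. the door has sprung ajar (value of joint door above 0.25 rad), for 0.2 s.
2. the tray is home in the bay while the door stands wide open (x of tray in the frame of tackle_box between 0.002 and 0.02 m and y of tray in the frame of bay between -0.02 and 0.02 m and value of joint door above 1.2 rad), for 0.2 s.
At the end, for the whole second after the job is handed in: The door stays shut by its latch (joint door between -0.03 and 0.06 rad) with nothing pushing it, and the tray lies flat and at rest in the bay, its origin 0 to 20 mm behind the box's middle (own x) and within 20 mm of the bay's middle line (value of joint door between -0.03 and 0.06 rad and x of tray in the frame of tackle_box between 0 and 0.02 m and y of tray in the frame of bay between -0.02 and 0.02 m and height (world z) of tray below 0.005 m and angle between tray's own z axis and vertical below 0.1 rad and linear speed of tray below 0.02 m/s); the robot touches nothing.
It fails at once if the tray is lifted or tipped (height (world z) of tray above 0.02 m or angle between tray's own z axis and vertical above 0.3 rad).
It fails at once if the box or its door is pushed with more than 30 N (contact force between tackle_box and the fingers above 30 N or contact force between tackle_box and the arm above 30 N or contact force between tackle_box and tray above 30 N).
It fails at once if a bystander is moved (distance of any of reel, pirk, float from where it was at the start of the episode above 0.015 m or angle between float's own z axis and vertical above 0.5 rad).
It also fails if it takes over 72 s, if anything falls off the work surface, if the arm or the gripper's body presses on something with over 40 N, if the wrist force passes 120 N, or if a joint passes its speed limit or range.

## Working session

There is one attempt and no reset: what is moved stays moved. The work goes in short steps, Python scripts to look and compute and a shell command to move; the robot and the scene stay as the last step left them, time stands still between calls to the robot, and variables do not carry over. Pictures are saved under pics/ and viewed, about 8 in all and at most 12, crops included, and the job is handed in when it is done.

```bash
ls; mkdir -p pics; python3 - <<'E'
from rig import *
import cv2, numpy as np
for c in ["top","scene"]:
    cv2.imwrite(f"pics/{c}0.png",camera(c)[:,:,::-1])
    k=get_calibration(c); print(c,{a:np.round(np.array(b),3).tolist() for a,b in k.items()})
for n in ["tackle_box","press_mark","door","tray","reel","pirk","float","rod_rack"]:
    for c in ["top","scene"]:
        print(n,c,[(np.round(d["at"],3).tolist(),round(d["p"],2)) for d in search_frame(n,c)])
o=get_obs(); print(o["time"],o["position"],o["tool_rot"],o["ft_force"])
E
```

```text
pics
top {'fx': 410.848, 'fy': 410.848, 'cx': 318.757, 'cy': 199.231, 'R': [[-0.001, -1.0, -0.004], [-0.998, 0.001, -0.063], [0.063, 0.004, -0.998]], 't': [0.021, 0.614, 1.026]}
scene {'fx': 398.244, 'fy': 398.244, 'cx': 320.407, 'cy': 192.618, 'R': [[0.165, 0.986, 0.019], [0.735, -0.111, -0.669], [-0.658, 0.124, -0.743]], 't': [-0.135, -0.437, 1.469]}
tackle_box top [([0.508, -0.271, 0.07], 0.57), ([0.664, 0.322, 0.018], 0.36)]
tackle_box scene [([0.552, -0.268, 0.071], 0.72)]
press_mark top [([0.503, -0.187, 0.064], 0.81), ([0.812, 0.005, 0.004], 0.7)]
press_mark scene [([0.826, 0.008, 0.03], 0.6), ([0.538, -0.187, 0.067], 0.49)]
door top [([0.501, -0.183, 0.067], 0.57)]
door scene [([0.747, -0.316, 0.044], 0.56), ([0.536, -0.188, 0.069], 0.55)]
tray top [([0.632, 0.214, 0.026], 0.9), ([0.439, 0.289, 0.026], 0.88), ([0.536, 0.078, 0.04], 0.74)]
tray scene [([0.64, 0.21, 0.03], 0.93), ([0.559, 0.074, 0.04], 0.79), ([0.454, 0.288, 0.027], 0.6)]
reel top [([0.73, -0.313, 0.043], 0.79)]
reel scene [([0.744, -0.316, 0.045], 0.62)]
pirk top [([0.664, 0.322, 0.02], 0.79)]
pirk scene []
float top [([0.533, 0.392, 0.04], 0.75)]
float scene [([0.547, 0.39, 0.033], 0.81)]
rod_rack top [([0.814, 0.006, 0.006], 0.88)]
rod_rack scene [([0.824, 0.01, 0.031], 0.81)]
0.9 [0.24094008 0.57670065 0.24458346] [1.96615106e-01 9.80480748e-01 4.29842872e-05 1.31865948e-05] [-0.33940289  0.44962818  0.65252727]
```

View pics/top0.png

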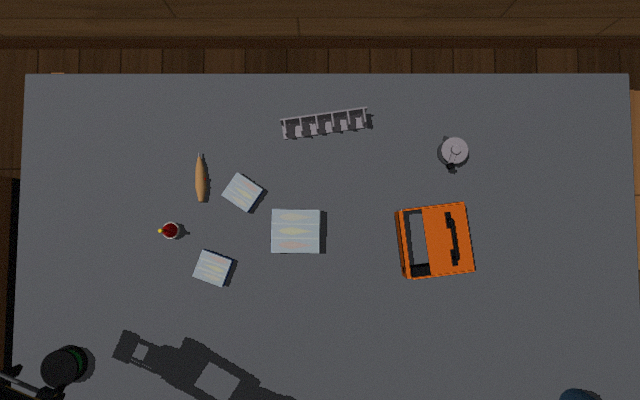

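View pics/scene0.png

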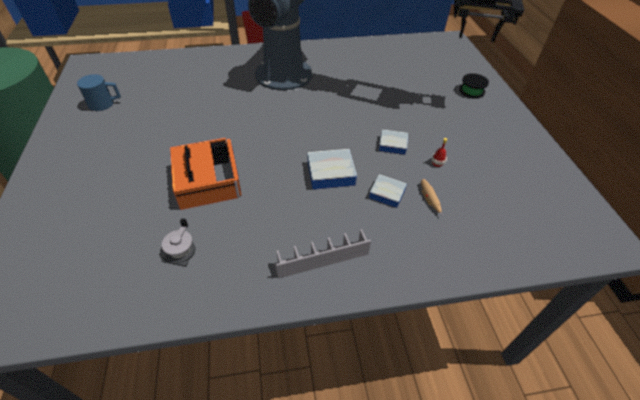

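The largest tray, at top px (296,231), is about 50x45 px. The two look-alikes, at (243,193) and (212,268), are smaller at about 30 px. The box is at (435,241). Its front faces world +y, its hinge is on the far (+x) side and its latch on the near side. Next I'll fit the box and tray poses from their silhouettes and check them in an enlarged crop.

```bash
cat > fit.py <<'E'
import numpy as np, cv2
from rig import *
from scipy.optimize import least_squares
K={c:get_calibration(c) for c in ["top","scene"]}
def proj(c,P):
    k=K[c]; X=np.asarray(P)@np.array(k["R"]).T+np.array(k["t"])
    return np.c_[k["fx"]*X[:,0]/X[:,2]+k["cx"],k["fy"]*X[:,1]/X[:,2]+k["cy"]]
def block(x0,x1,y0,y1,z0,z1): return np.array([[x,y,z] for x in(x0,x1) for y in(y0,y1) for z in(z0,z1)])/1000
BOX=np.r_[block(-75,75,-85,85,0,72),block(-85,-75,-82,82,5,68)]
TRAY=block(-60,60,-54,54,0,42)
def place(M,p):
    c,s=np.cos(p[2]),np.sin(p[2]); return M@np.array([[c,-s,0],[s,c,0],[0,0,1]]).T+[p[0],p[1],0]
def masks(im):
    i=im.astype(int); r,g,b=i[...,0],i[...,1],i[...,2]
    return dict(box=((r-b>50)&(r>80)), tray=((b-r>18)|(i.sum(2)>330)))
def contour(m,c,p,M):
    u=proj(c,place(M,p)); x0,y0=(u.min(0)-9).astype(int); x1,y1=(u.max(0)+9).astype(int)
    a=np.zeros(m.shape,np.uint8); a[y0:y1,x0:x1]=m[y0:y1,x0:x1]*255
    a=cv2.morphologyEx(a,cv2.MORPH_CLOSE,np.ones((3,3)))
    cs=cv2.findContours(a,cv2.RETR_EXTERNAL,cv2.CHAIN_APPROX_NONE)[0]
    h=cv2.convexHull(max(cs,key=cv2.contourArea))[:,0].astype(float)
    q=np.r_[h,h[:1]]; t=np.linspace(0,1,12,endpoint=False)[:,None]
    return np.vstack([q[i]*(1-t)+q[i+1]*t for i in range(len(h))])
def fit(ims,which,p0,cams=("top","scene")):
    M=dict(box=BOX,tray=TRAY)[which]; C={c:contour(masks(ims[c])[which],c,p0,M) for c in cams}
    def res(p):
        r=[]
        for c in cams:
            h=cv2.convexHull(proj(c,place(M,p)).astype(np.float32))
            w=1/np.sqrt(len(C[c])); r+=[w*(cv2.pointPolygonTest(h,(float(a),float(b)),True)+.5) for a,b in C[c]]
        return r
    s=least_squares(res,p0,x_scale=[.01,.01,.1],diff_step=1e-3,method="trf")
    return s.x, np.sqrt(s.cost*2/len(cams))
E
cat > run1.py <<'E'
from fit import *
ims={c:cv2.imread(f"pics/{c}0.png")[:,:,::-1] for c in K}
for w,p0 in (("box",(.51,-.271,-1.5)),("tray",(.536,.078,-1.57))):
    for cams in (("top",),("scene",),("top","scene")):
        p,e=fit(ims,w,np.array(p0),cams); print(w,cams,np.round(p,4),round(e,2))
    globals()[w]=p
im=ims["top"][190:295,255:495].copy(); S=3.3
out=cv2.resize(im,None,fx=S,fy=S,interpolation=cv2.INTER_CUBIC)[:,:,::-1].copy()
for M,p in((BOX,box),(TRAY,tray)):
    for a in place(M,p): 
        u=(proj("top",[a])[0]-[255,190]+.5)*S; cv2.circle(out,tuple(int(v) for v in u),2,(0,255,0),-1)
im2=ims["scene"][130:215,160:365]; o2=cv2.resize(im2,None,fx=2.8,fy=2.8)[:,:,::-1].copy()
for M,p in((BOX,box),(TRAY,tray)):
    for a in place(M,p): 
        u=(proj("scene",[a])[0]-[160,130]+.5)*2.8; cv2.circle(o2,tuple(int(v) for v in u),2,(0,255,0),-1)
w=max(out.shape[1],o2.shape[1]); f=lambda a:cv2.copyMakeBorder(a,0,0,0,w-a.shape[1],0)
cv2.imwrite("pics/crop1.png",np.vstack([f(out),f(o2)])); print(out.shape,o2.shape)
E
python3 run1.py
```

```text
box ('top',) [ 0.5125 -0.2664 -1.4409] 0.61
box ('scene',) [ 0.5087 -0.2689 -1.4478] 0.87
box ('top', 'scene') [ 0.5117 -0.2678 -1.4471] 0.88
tray ('top',) [ 0.534   0.0796 -1.5892] 0.73
tray ('scene',) [ 0.5457  0.0829 -1.6563] 11.13
tray ('top', 'scene') [ 0.5399  0.0819 -1.6638] 8.03
(346, 792, 3) (238, 574, 3)
```

View pics/crop1.png

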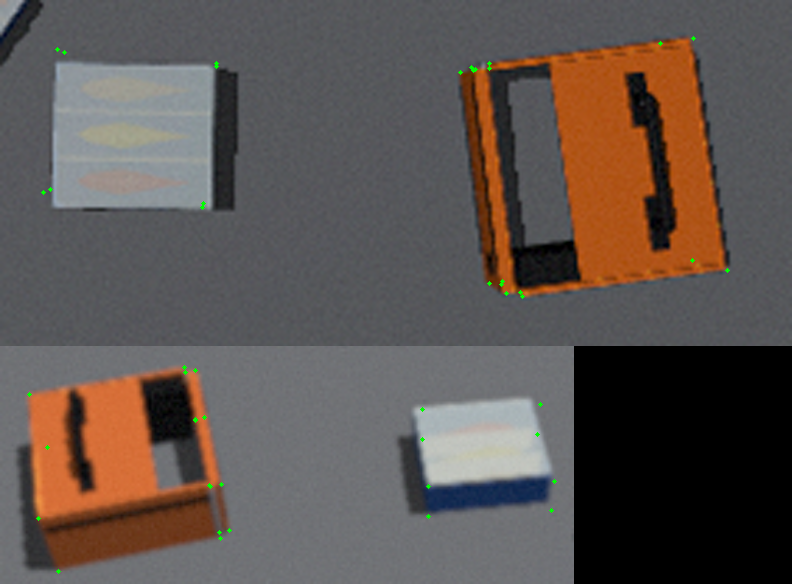

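The crop confirms the 120x108 outline fits this tray, and the box fit is good in both views (about 0.9 px). I'm using box (0.512, -0.267, yaw -1.445) and tray (0.534, 0.080, yaw -1.589). Next I'll go in front of the mark with the fingers shut.

```bash
python3 -m jog '[{"grip":255,"travel":[2.5,-4.2,0],"twist":-7.5},{"grip":255,"travel":[2.5,-4.2,0],"twist":-7.5},{"grip":255,"travel":[2.5,-4.2,0],"twist":-7.5},{"grip":255,"travel":[2.5,-4.2,0],"twist":-7.5},{"grip":255,"travel":[2.5,-4.2,0],"twist":-7.5},{"grip":255,"travel":[2.5,-4.2,0],"twist":-7.5},{"grip":255,"travel":[2.5,-4.2,0],"twist":-7.5},{"grip":255,"travel":[2.5,-4.2,0],"twist":-7.5}]' 20
python3 -m jog '[{"grip":255,"travel":[0,-4.9,0],"twist":0},{"grip":255,"travel":[0,-4.9,0],"twist":0},{"grip":255,"travel":[0,-4.9,0],"twist":0},{"grip":255,"travel":[0,-4.9,0],"twist":0},{"grip":255,"travel":[0,-4.9,0],"twist":0},{"grip":255,"travel":[0,-4.9,0],"twist":0},{"grip":255,"travel":[0,-4.9,0],"twist":0},{"grip":255,"travel":[0,-4.0,0],"twist":0}]'
python3 -m jog '[{"grip":255,"travel":[0,0,-4.8],"twist":0},{"grip":255,"travel":[0,0,-4.8],"twist":0},{"grip":255,"travel":[0,0,-4.8],"twist":0},{"grip":255,"travel":[0,0,-4.8],"twist":0},{"grip":255,"travel":[0,0,0],"twist":0},{"grip":255,"travel":[0,0,0],"twist":0}]'
python3 -c "
from rig import *; o=get_obs(); print(o)"
```

```text
time: 1.7
position: [0.4418, 0.2389, 0.2449]
tool_rot: [0.663, 0.749, 0.0, 0.0]
ft_force: [1.2, 0.3, 0.8]
grip_width: 0.0309
time: 2.5
position: [0.441, -0.1452, 0.2449]
tool_rot: [0.661, 0.75, 0.0, 0.001]
ft_force: [0.9, 0.4, -0.1]
grip_width: 0.0006
time: 3.1
position: [0.4406, -0.1421, 0.0522]
tool_rot: [0.661, 0.751, -0.0, -0.001]
ft_force: [0.6, -0.9, 0.3]
grip_width: 0.0007
{'time': 3.1, 'q': array([-5.54171739e-01,  6.70939207e-01,  1.97821161e+00,  1.26116987e-05,
        4.95167713e-01, -6.81933660e-01]), 'joint_velocities': array([ 0.00419713, -0.0977044 , -0.01817388,  0.00065845, -0.00739113,
       -0.00026922]), 'joint_torque': array([-1.96648110e-01, -3.40899467e+01, -4.05115709e+00,  1.11847566e-02,
        1.28944782e-01, -1.52745626e-03]), 'position': array([ 0.4405926 , -0.14212653,  0.05218035]), 'tool_rot': array([ 6.60528110e-01,  7.50800079e-01, -2.24071054e-04, -1.34439445e-03]), 'ft_force': array([ 0.61353304, -0.94293627,  0.33383971]), 'moment': array([-0.08925229,  0.00284161, -0.01558481]), 'grip_width': 0.0007078055101778732}
```

```bash
python3 -m jog '[{"grip":255,"travel":[0,-1.5,0],"twist":0},{"grip":255,"travel":[0,-1.5,0],"twist":0},{"grip":255,"travel":[0,0,0],"twist":0},{"grip":255,"travel":[0,0,0],"twist":0}]'
for i in 1 2; do python3 -m jog '[{"grip":255,"travel":[0.05,-0.4,0],"twist":0},{"grip":255,"travel":[0,0,0],"twist":0}]'; done
```

```text
time: 3.5
position: [0.4419, -0.1739, 0.0546]
tool_rot: [0.661, 0.75, 0.0, 0.002]
ft_force: [0.5, 0.2, -0.1]
grip_width: 0.0006
time: 3.7
position: [0.4417, -0.1768, 0.0531]
tool_rot: [0.661, 0.751, 0.0, 0.001]
ft_force: [-0.2, 0.4, -0.7]
grip_width: 0.0004
time: 3.9
position: [0.4414, -0.1795, 0.0525]
tool_rot: [0.661, 0.751, 0.0, -0.001]
ft_force: [0.1, 3.6, 2.6]
grip_width: 0.0006
```

```bash
for i in 1 2; do python3 -m jog '[{"grip":255,"travel":[0.05,-0.4,0],"twist":0}]'; done;  python3 -m jog '[{"grip":255,"travel":[0.02,-0.15,0],"twist":0}]'
```

```text
time: 4.0
position: [0.4414, -0.1826, 0.0524]
tool_rot: [0.66, 0.751, 0.0, -0.002]
ft_force: [0.3, 6.1, 3.4]
grip_width: 0.0002
time: 4.1
position: [0.4417, -0.1864, 0.0524]
tool_rot: [0.66, 0.751, 0.0, -0.002]
ft_force: [-0.4, 6.7, 3.9]
grip_width: 0.0003
time: 4.2
position: [0.4418, -0.1877, 0.0523]
tool_rot: [0.661, 0.751, 0.0, -0.003]
ft_force: [1.4, 10.6, 5.7]
grip_width: 0.0004
```

```bash
python3 -m jog '[{"grip":255,"travel":[0,-0.07,0],"twist":0}]'; python3 -m jog '[{"grip":255,"travel":[0,4,0],"twist":0},{"grip":255,"travel":[0,4,0],"twist":0},{"grip":255,"travel":[0,0,3],"twist":0},{"grip":255,"travel":[0,0,3],"twist":0}]'
python3 - <<'E'
from rig import *; import cv2
cv2.imwrite("pics/top1.png",cv2.resize(camera("top")[170:310,340:500],None,fx=4,fy=4)[:,:,::-1])
E
```

```text
time: 4.3
position: [0.4418, -0.1878, 0.0524]
tool_rot: [0.661, 0.751, 0.001, -0.003]
ft_force: [3.3, 10.2, 5.3]
grip_width: 0.0004
time: 4.7
position: [0.4423, -0.1089, 0.1122]
tool_rot: [0.659, 0.752, -0.001, -0.002]
ft_force: [1.2, -0.9, -0.3]
grip_width: 0.0006
```

View pics/top1.png

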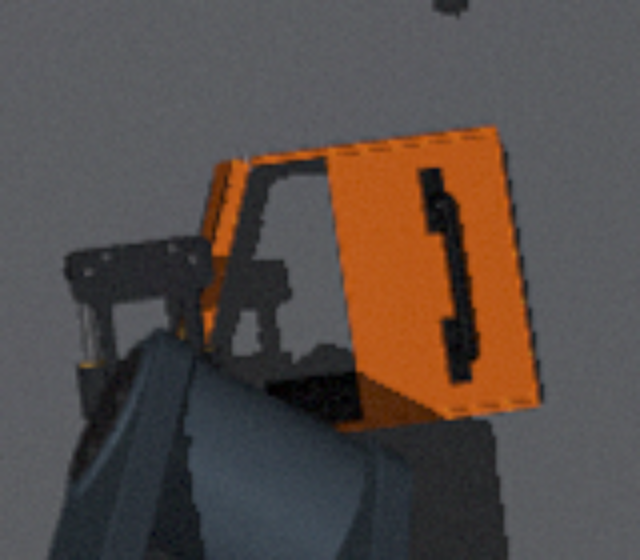

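The door is ajar at roughly 0.4 rad. Its edge now leans out from the hinge at crop (225,165). Next I'll put the closed fingers behind it and swing it open along the arc, turning the tool with the door.

```bash
cat > arc.py <<'E'
import numpy as np
B=np.array([.512,-.267]);th=-1.445
ex=np.array([np.cos(th),np.sin(th)]);ey=np.array([-ex[1],ex[0]])
def w(b): return B+b[0]*ex+b[1]*ey
def arc(phi,r,d): # d>0: inner side
    return w(np.array([-.075,.082])+r*np.array([-np.sin(phi),-np.cos(phi)])+d*np.array([np.cos(phi),-np.sin(phi)]))
def rows(start,phis,r,d):
    p=np.array(start)
    for f in phis:
        q=arc(f,r,d); s=np.round((q-p)*100,2); p=p+s/100; print(round(f,2),s.tolist(),np.round(p,4))
E
python3 - <<'E'
from arc import *
print(w([-.088,-.020]))
rows([.4811,-.1822],np.r_[.3,np.arange(.4,1.95,.1)],.105,.011)
E
python3 -m jog '[{"grip":255,"travel":[1.3,-2.4,0],"twist":-5},{"grip":255,"travel":[1.3,-2.4,0],"twist":-5},{"grip":255,"travel":[1.3,-2.5,0],"twist":-5},{"grip":255,"travel":[0,0,0],"twist":0},{"grip":255,"travel":[0,0,-2],"twist":0},{"grip":255,"travel":[0,0,0],"twist":0}]'
python3 -m jog '[{"grip":255,"travel":[0,0,-2],"twist":0},{"grip":255,"travel":[0,0,-2],"twist":0},{"grip":255,"travel":[0,0,0],"twist":0}]'
```

```text
[ 0.48111714 -0.18220467]
0.3 [-0.25, 0.73] [ 0.4786 -0.1749]
0.4 [0.13, 1.04] [ 0.4799 -0.1645]
0.5 [0.23, 1.03] [ 0.4822 -0.1542]
0.6 [0.33, 1.01] [ 0.4855 -0.1441]
0.7 [0.43, 0.96] [ 0.4898 -0.1345]
0.8 [0.52, 0.92] [ 0.495  -0.1253]
0.9 [0.62, 0.85] [ 0.5012 -0.1168]
1.0 [0.69, 0.8] [ 0.5081 -0.1088]
1.1 [0.78, 0.72] [ 0.5159 -0.1016]
1.2 [0.83, 0.64] [ 0.5242 -0.0952]
1.3 [0.9, 0.55] [ 0.5332 -0.0897]
1.4 [0.95, 0.46] [ 0.5427 -0.0851]
1.5 [0.99, 0.36] [ 0.5526 -0.0815]
1.6 [1.03, 0.26] [ 0.5629 -0.0789]
1.7 [1.04, 0.16] [ 0.5733 -0.0773]
1.8 [1.05, 0.06] [ 0.5838 -0.0767]
1.9 [1.06, -0.05] [ 0.5944 -0.0772]
time: 5.35
position: [0.4803, -0.1825, 0.0907]
tool_rot: [0.753, 0.658, -0.001, -0.002]
ft_force: [-0.1, -0.9, -0.2]
grip_width: 0.0002
time: 5.65
position: [0.4803, -0.1821, 0.051]
tool_rot: [0.753, 0.659, -0.001, -0.003]
ft_force: [-0.8, 1.3, 1.1]
grip_width: 0.0
```

```bash
python3 -m jog '[{"grip":255,"travel":[-0.25,0.73,0],"twist":-2.2},{"grip":255,"travel":[0.13,1.04,0],"twist":-5.7},{"grip":255,"travel":[0.23,1.03,0],"twist":-5.7},{"grip":255,"travel":[0.33,1.01,0],"twist":-5.7},{"grip":255,"travel":[0.43,0.96,0],"twist":-5.7}]'
python3 -m jog '[{"grip":255,"travel":[0.52,0.92,0],"twist":-5.7},{"grip":255,"travel":[0.62,0.85,0],"twist":-5.7},{"grip":255,"travel":[0.69,0.8,0],"twist":-5.7},{"grip":255,"travel":[0.78,0.72,0],"twist":-5.7},{"grip":255,"travel":[0.83,0.64,0],"twist":-5.7}]'
python3 -m jog '[{"grip":255,"travel":[0.9,0.55,0],"twist":-5.7},{"grip":255,"travel":[0.95,0.46,0],"twist":-5.7},{"grip":255,"travel":[0.99,0.36,0],"twist":-5.7},{"grip":255,"travel":[1.03,0.26,0],"twist":-5.7},{"grip":255,"travel":[1.04,0.16,0],"twist":-5.7},{"grip":255,"travel":[1.05,0.06,0],"twist":-5.7},{"grip":255,"travel":[1.06,-0.05,0],"twist":-5.7}]'
python3 -m jog '[{"grip":255,"travel":[0,0,0],"twist":0},{"grip":255,"travel":[0,0,0],"twist":0}]'
```

```text
time: 6.15
position: [0.4906, -0.1354, 0.0535]
tool_rot: [0.878, 0.478, -0.0, 0.0]
ft_force: [-0.1, -1.9, -1.1]
grip_width: 0.0004
time: 6.65
position: [0.525, -0.0961, 0.0536]
tool_rot: [0.969, 0.248, -0.0, 0.0]
ft_force: [-0.9, -3.1, -0.2]
grip_width: 0.0006
time: 7.35
position: [0.5945, -0.0779, 0.0536]
tool_rot: [0.995, -0.098, -0.001, -0.0]
ft_force: [-1.5, -1.2, -0.0]
grip_width: 0.0001
time: 7.55
position: [0.5953, -0.0782, 0.0533]
tool_rot: [0.995, -0.095, 0.0, 0.0]
ft_force: [0.4, -0.1, 0.2]
grip_width: 0.0005
```

```bash
python3 -m jog '[{"grip":255,"travel":[0,0,3.5],"twist":0},{"grip":255,"travel":[0,0,3.5],"twist":0},{"grip":80,"travel":[0.5,4,0],"twist":2.6},{"grip":80,"travel":[0.8,4,0],"twist":2.6},{"grip":80,"travel":[0.8,4,0],"twist":2.6},{"grip":80,"travel":[0.6,3.6,0],"twist":2.6},{"grip":80,"travel":[0,0,0],"twist":0}]'
python3 -m jog '[{"grip":80,"travel":[0,0,-4],"twist":0},{"grip":80,"travel":[0,0,-4],"twist":0},{"grip":80,"travel":[0,0,0],"twist":0},{"grip":80,"travel":[0,0,0],"twist":0}]'
python3 - <<'E'
from rig import *; import cv2
cv2.imwrite("pics/top2.png",cv2.resize(camera("top")[150:310,250:500],None,fx=3,fy=3)[:,:,::-1])
E
```

```text
time: 8.25
position: [0.6218, 0.0821, 0.1229]
tool_rot: [1.0, -0.002, 0.0, -0.001]
ft_force: [0.9, -0.6, -0.6]
grip_width: 0.0326
time: 8.65
position: [0.6215, 0.0769, 0.0423]
tool_rot: [1.0, -0.006, -0.001, -0.0]
ft_force: [-0.1, 0.6, 0.3]
grip_width: 0.0582
```

View pics/top2.png

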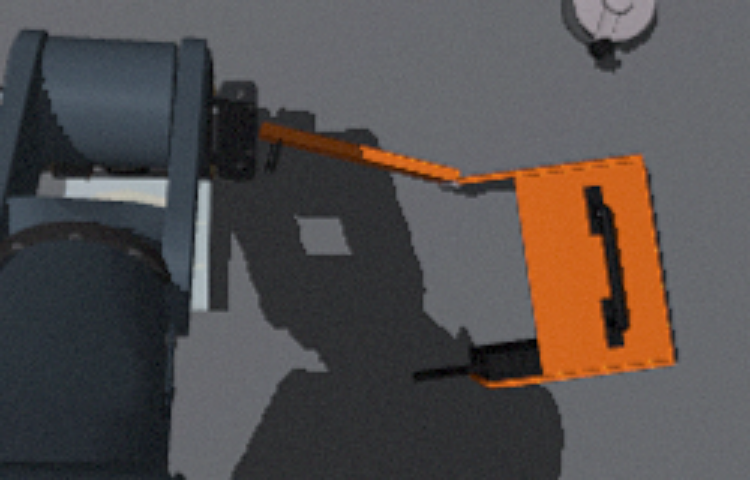

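The door stands wide open at about 1.9 rad, from hinge px (460,180) to tip (262,130). The plunger sticks out of the latch post at (415,377). Next I'll push the tray sideways onto the bay's middle line.

```bash
python3 -m jog '[{"grip":80,"travel":[-0.78,-0.1,0],"twist":0},{"grip":80,"travel":[-0.78,-0.1,0],"twist":0},{"grip":80,"travel":[-0.6,-0.08,0],"twist":0},{"grip":80,"travel":[-0.6,-0.08,0],"twist":1},{"grip":80,"travel":[-0.6,-0.08,0],"twist":1},{"grip":80,"travel":[-0.6,-0.08,0],"twist":1},{"grip":80,"travel":[-0.6,-0.08,0],"twist":1}]'
python3 -m jog '[{"grip":80,"travel":[-0.6,-0.08,0],"twist":1},{"grip":80,"travel":[-0.6,-0.08,0],"twist":1},{"grip":80,"travel":[-0.6,-0.08,0],"twist":1},{"grip":80,"travel":[-0.6,-0.08,0],"twist":1},{"grip":80,"travel":[-0.6,-0.08,0],"twist":0.4},{"grip":80,"travel":[-0.4,-0.05,0],"twist":0},{"grip":80,"travel":[-0.4,-0.05,0],"twist":0},{"grip":80,"travel":[0,0,0],"twist":0}]'
python3 -m jog '[{"grip":80,"travel":[2,0,0],"twist":0},{"grip":80,"travel":[0,0,4],"twist":0},{"grip":80,"travel":[0,0,4],"twist":0},{"grip":80,"travel":[0,4.9,0],"twist":0},{"grip":80,"travel":[0,4.9,0],"twist":0},{"grip":80,"travel":[0,4.9,0],"twist":0},{"grip":80,"travel":[0,4.9,0],"twist":0},{"grip":80,"travel":[0,4.9,0],"twist":0}]'
cat > look.py <<'E'
from fit import *
import sys
def look(name,guess):
    im=camera("top"); cv2.imwrite(f"pics/{name}.png",im[:,:,::-1])
    p,e=fit({"top":im},"tray",np.array(guess),("top",)); print("tray",np.round(p,4),round(e,2))
    from arc import B,ex,ey
    d=p[:2]-B; print("box frame mm",np.round([d@ex*1e3,d@ey*1e3],1),"rel yaw",round(p[2]+1.445,3)); return im
if __name__=="__main__": look(sys.argv[1],[float(v) for v in sys.argv[2:5]])
E
python3 look.py top3 .48 .073 -1.445
```

```text
time: 9.4
position: [0.5782, 0.0714, 0.0433]
tool_rot: [1.0, 0.03, 0.002, 0.0]
ft_force: [3.5, 1.3, 3.6]
grip_width: 0.0598
time: 10.2
position: [0.5375, 0.0663, 0.0423]
tool_rot: [0.998, 0.068, -0.001, 0.0]
ft_force: [2.1, -0.5, 2.0]
grip_width: 0.0597
time: 11.0
position: [0.555, 0.312, 0.1206]
tool_rot: [0.998, 0.067, -0.004, 0.002]
ft_force: [1.0, -0.0, -0.9]
grip_width: 0.0597
tray [ 0.4729  0.0614 -1.4415] 0.7
box frame mm [-330.7    2.4] rel yaw 0.004
```

```bash
python3 -m jog '[{"grip":80,"travel":[-1.2,-2,0],"twist":8.4},{"grip":80,"travel":[-1.2,-2,0],"twist":8.4},{"grip":80,"travel":[-1.2,-2,0],"twist":8.4},{"grip":80,"travel":[-1.2,-2,0],"twist":8.4},{"grip":80,"travel":[-1.2,-2,0],"twist":8.4},{"grip":80,"travel":[-1.2,-2,0],"twist":8.4},{"grip":80,"travel":[-1.2,-2,0],"twist":8.4},{"grip":80,"travel":[-1,-1.7,0],"twist":8.4}]'
python3 -m jog '[{"grip":80,"travel":[0,0,0],"twist":8.4},{"grip":80,"travel":[0,0,0],"twist":8.4},{"grip":80,"travel":[0,0,0],"twist":8.0},{"grip":80,"travel":[0,0,0],"twist":0},{"grip":80,"travel":[0,0,-4],"twist":0},{"grip":80,"travel":[0,0,-4],"twist":0},{"grip":80,"travel":[0,0,0],"twist":0},{"grip":80,"travel":[0,0,0],"twist":0}]'
python3 - <<'E'
from rig import *; import numpy as np
from arc import *
o=get_obs(); q=o["tool_rot"]; d=o["position"][:2]-B; print(np.degrees(2*np.arctan2(q[0],q[1])),d@ex,d@ey)
for a,b in (((-.425,.0024),(-.2,.0095)),((-.2,.0095),(-.06,.011))): print(w(a),w(b)-w(a))
E
```

```text
time: 11.85
position: [0.4602, 0.153, 0.1213]
tool_rot: [0.792, 0.611, -0.004, -0.002]
ft_force: [-0.5, 0.1, -0.5]
grip_width: 0.0597
time: 12.65
position: [0.4629, 0.1542, 0.0418]
tool_rot: [0.645, 0.764, -0.002, -0.002]
ft_force: [1.1, -0.7, 0.6]
grip_width: 0.0598
80.36370455628946 -0.4240755671140872 0.004127713621113126
[0.46105849 0.1549428 ] [ 0.03527348 -0.22233127]
[ 0.49633197 -0.06738847] [ 0.01905322 -0.13870553]
```

```bash
python3 -m jog '[{"grip":80,"travel":[0.15,-1,0],"twist":0},{"grip":80,"travel":[0.15,-1,0],"twist":0},{"grip":80,"travel":[0.15,-1,0],"twist":0},{"grip":80,"travel":[0.3,-1.9,0],"twist":0},{"grip":80,"travel":[0.3,-1.9,0],"twist":0},{"grip":80,"travel":[0.3,-1.9,0],"twist":0},{"grip":80,"travel":[0.3,-1.9,0],"twist":0},{"grip":80,"travel":[0.3,-1.9,0],"twist":0}]'
python3 -m jog '[{"grip":80,"travel":[0.3,-1.9,0],"twist":0},{"grip":80,"travel":[0.3,-1.9,0],"twist":0},{"grip":80,"travel":[0.3,-1.9,0],"twist":0},{"grip":80,"travel":[0.2,-1.9,0],"twist":-0.8},{"grip":80,"travel":[0.2,-1.5,0],"twist":-0.8},{"grip":80,"travel":[0.1,-1.0,0],"twist":-0.8},{"grip":80,"travel":[0,0,0],"twist":0}]'
python3 - <<'E'
from rig import *; import numpy as np, cv2
from arc import *
o=get_obs(); q=o["tool_rot"]; d=o["position"][:2]-B; print(q,d@ex,d@ey)
a=[cv2.resize(camera(c)[y:y+130,x:x+200],None,fx=3,fy=2.999 and 3)[:,:,::-1] for c,x,y in(("top",290,170),("scene",150,115))]
cv2.imwrite("pics/mid.png",cv2.resize(np.vstack(a),None,fx=.75,fy=.75))
E
```

```text
time: 13.45
position: [0.4843, 0.0287, 0.0441]
tool_rot: [0.645, 0.764, 0.001, 0.0]
ft_force: [-0.9, 5.1, 3.6]
grip_width: 0.06
time: 14.15
position: [0.4991, -0.0734, 0.043]
tool_rot: [0.661, 0.75, 0.0, 0.001]
ft_force: [0.1, 0.2, 0.0]
grip_width: 0.0599
[6.61184990e-01 7.50221741e-01 1.86384824e-04 1.30934494e-03] -0.19363500395249428 0.011534211527039049
```

View pics/mid.png

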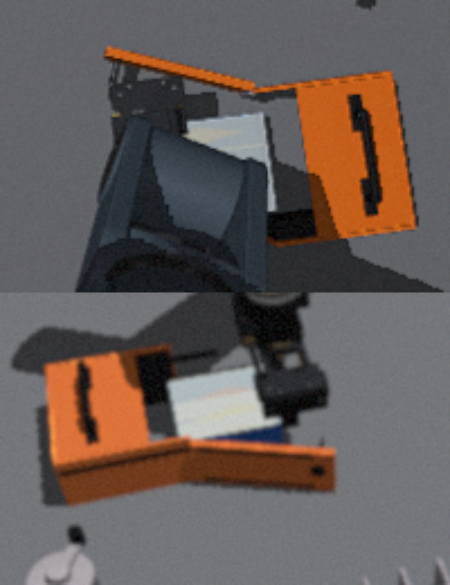

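```bash
python3 - <<'E'
from fit import *; from arc import *
k=K["top"];R=np.array(k["R"]);t=np.array(k["t"])
for u,v in((412.0,263.1),(408.9,220.0)):
    d=R.T@[(u-k["cx"])/k["fx"],(v-k["cy"])/k["fy"],1]; c=-R.T@t; X=c+d*(.042-c[2])/d[2]
    e=X[:2]-B; print(X,e@ex,e@ey)
E
```

```text
[ 0.454146   -0.20936959  0.042     ] -0.06443366286253742 -0.05016625695361759
[ 0.56023553 -0.20330312  0.042     ] -0.057141685728071476 0.05584608998342636
```

```bash
python3 -m jog '[{"grip":80,"travel":[0.16,-1,0],"twist":1},{"grip":80,"travel":[0.16,-1,0],"twist":1},{"grip":80,"travel":[0.16,-1,0],"twist":0},{"grip":80,"travel":[0.16,-1,0],"twist":0}]'
python3 -m jog '[{"grip":80,"travel":[0.16,-1,0],"twist":0},{"grip":80,"travel":[0.16,-1,0],"twist":0},{"grip":80,"travel":[0.14,-1,0],"twist":0},{"grip":80,"travel":[0.14,-1,0],"twist":0}]'
python3 - <<'E'
from rig import *; import numpy as np, cv2
from arc import *
o=get_obs(); q=o["tool_rot"]; d=o["position"][:2]-B; print(q,d@ex,d@ey,o["ft_force"])
a=[cv2.resize(camera(c)[y:y+100,x:x+130],None,fx=4,fy=4)[:,:,::-1] for c,x,y in(("top",350,185),("scene",150,115))]
cv2.imwrite("pics/mid2.png",np.hstack(a)[:, :800] if 0 else cv2.resize(np.vstack(a),None,fx=.75,fy=.75))
E
```

```text
time: 14.65
position: [0.5044, -0.1113, 0.0423]
tool_rot: [0.647, 0.763, -0.0, -0.001]
ft_force: [-0.8, 2.2, 0.4]
grip_width: 0.0598
time: 15.05
position: [0.511, -0.1527, 0.0424]
tool_rot: [0.647, 0.762, -0.0, 0.0]
ft_force: [-0.2, 1.2, -0.4]
grip_width: 0.0598
[ 6.47387759e-01  7.62160782e-01 -1.89282951e-05  1.75004910e-04] -0.11356633066138593 0.013306870968774451 [-0.23951567  1.22478631 -0.38290181]
```

View pics/mid2.png

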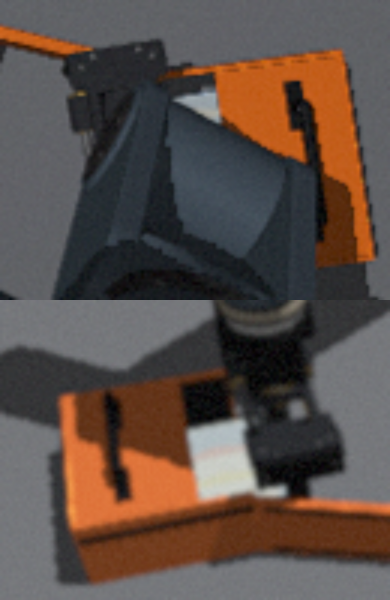

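The tray is sliding in between the latch housing and the far wall with no jam; the force is about 1 N. I'll straighten it and creep to the back wall.

```bash
python3 -m jog '[{"grip":80,"travel":[0.12,-1,0],"twist":-0.6},{"grip":80,"travel":[0.12,-1,0],"twist":-0.6},{"grip":80,"travel":[0.12,-1,0],"twist":-0.6},{"grip":80,"travel":[0.1,-0.8,0],"twist":-0.6}]'
for i in 1 2 3; do python3 -m jog '[{"grip":80,"travel":[0.04,-0.35,0],"twist":0}]'; done
```

```text
time: 15.55
position: [0.5155, -0.1905, 0.0425]
tool_rot: [0.664, 0.748, -0.0, 0.0]
ft_force: [-1.1, 1.8, 0.5]
grip_width: 0.06
time: 15.65
position: [0.516, -0.1941, 0.0426]
tool_rot: [0.664, 0.748, 0.0, 0.0]
ft_force: [0.3, 3.8, 2.0]
grip_width: 0.0598
time: 15.75
position: [0.516, -0.1967, 0.0426]
tool_rot: [0.663, 0.748, 0.0, -0.0]
ft_force: [-0.5, 3.3, 1.1]
grip_width: 0.0599
time: 15.85
position: [0.5162, -0.1998, 0.0426]
tool_rot: [0.663, 0.749, 0.0, -0.0]
ft_force: [-0.3, 3.7, 1.4]
grip_width: 0.0603
```

```bash
for i in 1 2 3; do python3 -m jog '[{"grip":80,"travel":[0.02,-0.2,0],"twist":0}]' | grep -E "posi|ft_"; done
```

```text
position: [0.5165, -0.2019, 0.0426]
ft_force: [0.0, 2.7, 1.6]
position: [0.5167, -0.2037, 0.0425]
ft_force: [0.0, 2.3, 2.3]
position: [0.5167, -0.2052, 0.0425]
ft_force: [1.3, 10.2, 4.5]
```

```bash
python3 -m jog '[{"grip":80,"travel":[0,-0.05,0],"twist":0}]' | grep -E "posi|ft_"; python3 -m jog '[{"grip":80,"travel":[0,-0.0,0],"twist":0}]' | grep -E "posi|ft_"
python3 -m jog '[{"grip":80,"travel":[0,2,0],"twist":0},{"grip":80,"travel":[0,2,0],"twist":0},{"grip":80,"travel":[0,0,4],"twist":0},{"grip":255,"travel":[0,0,4],"twist":0},{"grip":255,"travel":[-2,4.5,0],"twist":0},{"grip":255,"travel":[-2,4.5,0],"twist":0},{"grip":255,"travel":[0,4.9,0],"twist":0},{"grip":255,"travel":[0,4.9,0],"twist":0}]'
python3 - <<'E'
from rig import *; import numpy as np, cv2
cv2.imwrite("pics/home.png",cv2.resize(camera("top")[170:300,320:490],None,fx=4,fy=4)[:,:,::-1])
E
```

```text
position: [0.5167, -0.2053, 0.0426]
ft_force: [-0.1, 7.4, 3.8]
position: [0.5167, -0.2052, 0.0426]
ft_force: [0.9, 6.2, 2.7]
time: 17.15
position: [0.4776, 0.022, 0.123]
tool_rot: [0.664, 0.748, 0.0, 0.002]
ft_force: [1.0, -0.4, -0.2]
grip_width: 0.0277
```

View pics/home.png

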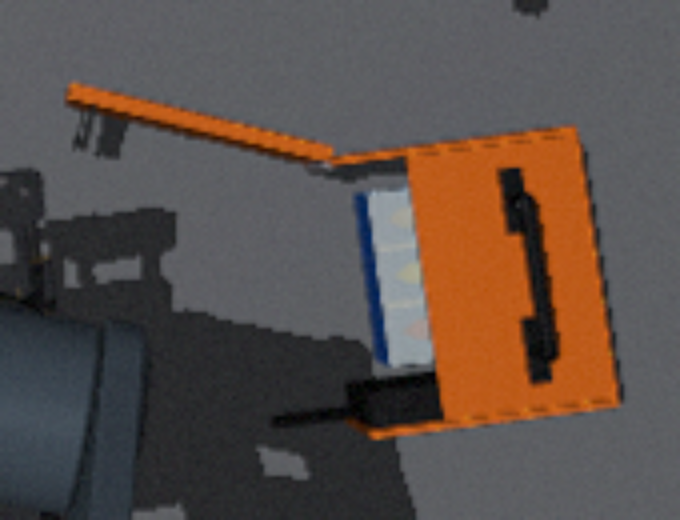

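```bash
python3 - <<'E'
from fit import *; from arc import *
k=K["top"];R=np.array(k["R"]);t=np.array(k["t"]);c=-R.T@t
for u,v,z in((411.6,218.1,.042),(417.2,260.9,.042),(337,193.4,.068)):
    d=R.T@[(u-k["cx"])/k["fx"],(v-k["cy"])/k["fy"],1]; X=c+d*(z-c[2])/d[2]
    e=X[:2]-B; b=np.array([e@ex,e@ey]); print(X,b)
h=b-[-.075,.082]; print("door tip angle",np.arctan2(-h[0],-h[1]),np.hypot(*h))
# closing arc from outside, tip r=.145 then
rows(arc(2.1,.130,-.040),np.r_[1.95,np.arange(1.85,-.01,-.1)],.130,-.0215)
E
```

```text
[ 0.56493759 -0.21006683  0.042     ] [-0.04984148  0.05966239]
[ 0.459519  -0.2222592  0.042    ] [-0.05097178 -0.0464529 ]
[ 0.62461785 -0.02415755  0.068     ] [-0.22679395  0.14219614]
door tip angle 1.9483378150078958 0.1632941490393553
1.95 [-3.44, 1.66] [ 0.6374 -0.0618]
1.85 [-1.23, 0.47] [ 0.6251 -0.0571]
1.75 [-1.27, 0.35] [ 0.6124 -0.0536]
1.65 [-1.3, 0.22] [ 0.5994 -0.0514]
1.55 [-1.31, 0.09] [ 0.5863 -0.0505]
1.45 [-1.32, -0.04] [ 0.5731 -0.0509]
1.35 [-1.31, -0.18] [ 0.56   -0.0527]
1.25 [-1.28, -0.3] [ 0.5472 -0.0557]
1.15 [-1.24, -0.43] [ 0.5348 -0.06  ]
1.05 [-1.2, -0.56] [ 0.5228 -0.0656]
0.95 [-1.13, -0.66] [ 0.5115 -0.0722]
0.85 [-1.07, -0.78] [ 0.5008 -0.08  ]
0.75 [-0.97, -0.88] [ 0.4911 -0.0888]
0.65 [-0.89, -0.98] [ 0.4822 -0.0986]
0.55 [-0.78, -1.06] [ 0.4744 -0.1092]
0.45 [-0.68, -1.13] [ 0.4676 -0.1205]
0.35 [-0.56, -1.19] [ 0.462  -0.1324]
0.25 [-0.44, -1.24] [ 0.4576 -0.1448]
0.15 [-0.31, -1.28] [ 0.4545 -0.1576]
0.05 [-0.18, -1.31] [ 0.4527 -0.1707]
```

Tray centre measures x ≈ 9.6 mm and y ≈ 6.6 mm in the box frame, which is -4.4 mm from the bay's middle line. The door is at 1.95 rad, so the tray is home. Next I'll go round to the door's outer side and swing it to.

```bash
python3 -m jog '[{"grip":255,"travel":[2.28,-1.12,0],"twist":-8.5},{"grip":255,"travel":[2.28,-1.12,0],"twist":-8.5},{"grip":255,"travel":[2.28,-1.12,0],"twist":-8.5},{"grip":255,"travel":[2.28,-1.12,0],"twist":-8.5},{"grip":255,"travel":[2.28,-1.12,0],"twist":-8.5},{"grip":255,"travel":[2.28,-1.12,0],"twist":-8.5},{"grip":255,"travel":[2.28,-1.12,0],"twist":-8.5},{"grip":255,"travel":[2.28,-1.12,0],"twist":-8.5}]'
python3 -m jog '[{"grip":255,"travel":[0,0,0],"twist":-8.5},{"grip":255,"travel":[0,0,0],"twist":-8.5},{"grip":255,"travel":[0,0,0],"twist":-8.5},{"grip":255,"travel":[0,0,0],"twist":-8.5},{"grip":255,"travel":[0,0,0],"twist":-8.5},{"grip":255,"travel":[0,0,0],"twist":0},{"grip":255,"travel":[0,0,-3.5],"twist":0},{"grip":255,"travel":[0,0,-3.5],"twist":0}]'
python3 -m jog '[{"grip":255,"travel":[0,0,0],"twist":0},{"grip":255,"travel":[0,0,0],"twist":0}]'
```

```text
time: 18.0
position: [0.6611, -0.0698, 0.1226]
tool_rot: [0.969, 0.247, 0.001, 0.001]
ft_force: [0.1, -0.2, 0.9]
grip_width: 0.0008
time: 18.8
position: [0.6615, -0.0693, 0.0534]
tool_rot: [0.993, -0.116, 0.003, 0.001]
ft_force: [0.4, 0.1, -0.2]
grip_width: 0.0006
time: 19.0
position: [0.6595, -0.0685, 0.0522]
tool_rot: [0.993, -0.117, -0.0, 0.0]
ft_force: [0.6, 0.1, 0.5]
grip_width: 0.0006
```

```bash
python3 -m jog '[{"grip":255,"travel":[-1.2,0.3,0],"twist":0},{"grip":255,"travel":[-1.1,0.3,0],"twist":0},{"grip":255,"travel":[-1.23,0.47,0],"twist":4.5},{"grip":255,"travel":[-1.27,0.35,0],"twist":5.7},{"grip":255,"travel":[-1.3,0.22,0],"twist":5.7}]'
python3 -m jog '[{"grip":255,"travel":[-1.31,0.09,0],"twist":5.7},{"grip":255,"travel":[-1.32,-0.04,0],"twist":5.7},{"grip":255,"travel":[-1.31,-0.18,0],"twist":5.7},{"grip":255,"travel":[-1.28,-0.3,0],"twist":5.7},{"grip":255,"travel":[-1.24,-0.43,0],"twist":5.7},{"grip":255,"travel":[-1.2,-0.56,0],"twist":5.7}]'
python3 -m jog '[{"grip":255,"travel":[-1.13,-0.66,0],"twist":5.7},{"grip":255,"travel":[-1.07,-0.78,0],"twist":5.7},{"grip":255,"travel":[-0.97,-0.88,0],"twist":5.7},{"grip":255,"travel":[-0.89,-0.98,0],"twist":5.7},{"grip":255,"travel":[-0.78,-1.06,0],"twist":5.7}]'
```

```text
time: 19.5
position: [0.6011, -0.0523, 0.0555]
tool_rot: [1.0, 0.023, 0.004, 0.001]
ft_force: [1.7, 0.4, -0.1]
grip_width: 0.0005
time: 20.1
position: [0.5241, -0.0666, 0.0551]
tool_rot: [0.949, 0.316, 0.003, 0.002]
ft_force: [0.5, 1.0, -0.0]
grip_width: 0.0003
time: 20.6
position: [0.4754, -0.1107, 0.0549]
tool_rot: [0.842, 0.54, 0.002, 0.002]
ft_force: [0.7, 1.9, 0.1]
grip_width: 0.0004
```

```bash
python3 -m jog '[{"grip":255,"travel":[-0.92,-1.16,0],"twist":5.7},{"grip":255,"travel":[-0.8,-1.22,0],"twist":5.7},{"grip":255,"travel":[-0.68,-1.27,0],"twist":5.7}]' | grep -vE grip
python3 -m jog '[{"grip":255,"travel":[-0.55,-1.31,0],"twist":5.7},{"grip":255,"travel":[-0.42,-1.1,0],"twist":5.7}]'
for i in 1 2; do python3 -m jog '[{"grip":255,"travel":[0.02,-0.4,0],"twist":1.4}]'|grep -E "pos|ft_"; done
```

```text
time: 20.9
position: [0.4526, -0.1478, 0.0549]
tool_rot: [0.752, 0.659, 0.002, 0.004]
ft_force: [4.1, 4.0, -0.5]
time: 21.1
position: [0.4423, -0.1716, 0.0548]
tool_rot: [0.683, 0.73, 0.001, 0.003]
ft_force: [2.3, 4.8, 0.9]
grip_width: 0.0005
position: [0.4415, -0.1754, 0.0547]
ft_force: [1.1, 5.0, 2.7]
position: [0.4414, -0.1786, 0.0547]
ft_force: [1.1, 5.0, 3.8]
```

```bash
for i in 1 2; do python3 -m jog '[{"grip":255,"travel":[0.02,-0.4,0],"twist":0}]'|grep -E "pos|ft_"; done; python3 -m jog '[{"grip":255,"travel":[0.02,-0.15,0],"twist":0}]'|grep -E "pos|ft_"
```

```text
position: [0.4416, -0.1823, 0.0547]
ft_force: [0.9, 6.1, 3.4]
position: [0.4418, -0.186, 0.0547]
ft_force: [1.9, 6.8, 1.7]
position: [0.442, -0.1874, 0.0547]
ft_force: [3.4, 8.8, 2.8]
```

```bash
python3 -m jog '[{"grip":255,"travel":[0,-0.1,0],"twist":0}]'|grep -E "pos|ft_"; python3 -m jog '[{"grip":255,"travel":[0,3,0],"twist":0},{"grip":255,"travel":[0,4.5,0],"twist":0},{"grip":255,"travel":[0,4.5,0],"twist":0},{"grip":255,"travel":[0,0,4],"twist":0},{"grip":255,"travel":[0,4.9,4],"twist":0},{"grip":255,"travel":[0,4.9,0],"twist":0},{"grip":255,"travel":[0,4.9,0],"twist":0},{"grip":255,"travel":[0,4.9,0],"twist":0}]'
python3 - <<'E'
from rig import *; import numpy as np, cv2
cv2.imwrite("pics/end.png",cv2.resize(camera("top")[170:300,340:490],None,fx=4,fy=4)[:,:,::-1])
print([(np.round(d["at"],3),d["p"]) for n in ("reel","pirk","float") for d in search_frame(n,"top")[:1]])
E
```

```text
position: [0.4419, -0.1877, 0.0547]
ft_force: [4.0, 11.3, 3.5]
time: 22.5
position: [0.4432, 0.1188, 0.1269]
tool_rot: [0.667, 0.745, 0.002, 0.003]
ft_force: [0.9, -0.4, -0.2]
grip_width: 0.0003
[(array([ 0.731, -0.31 ,  0.04 ]), 0.65), (array([0.665, 0.322, 0.024]), 0.95), (array([0.534, 0.389, 0.041]), 0.76)]
```

View pics/end.png

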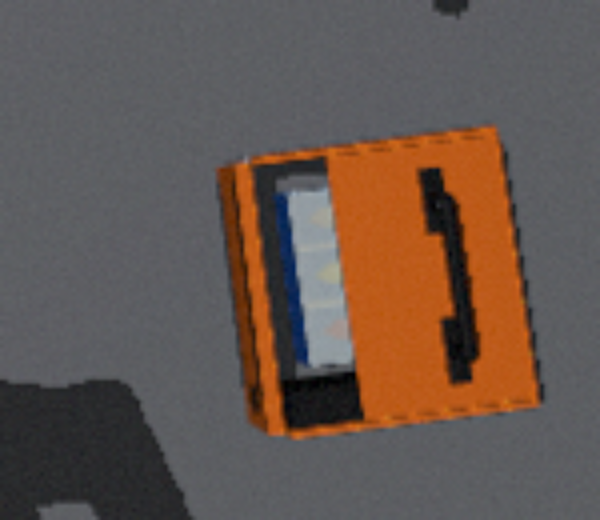

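The door is flush, in the same place as at the start, 0.8 s after I let go. The tray is in the bay and the bystanders haven't moved. Handing in.

```bash
python3 -c "
from rig import *; print(hand_in())"
```

```text
the job is handed in; nothing more can be done
None
```

The large blue tray is in the tackle box and the door is latched shut. I handed the job in at about 22.7 s; `hand_in` gives no verdict.

1. **Opening:** I pushed the mark once, to about 11 N, and the door sprang ajar. I then swung it to about 1.95 rad from the inside.
2. **Tray:** I pushed it sideways onto the bay's middle line, then slid it along the table until it touched the back wall at about 10 N.
3. **Closing:** I swung the door to and pushed the mark again, to about 12 N, then let go.

**Last checks:**
- **Tray position:** it was last measured just before closing, with its origin about 9.6 mm behind the box's middle and 4 mm off the bay's middle line. It looks unchanged in the final top picture.
- **Door:** it stood flush 0.8 s after release, with the arm about 0.3 m away and touching nothing.
- **Bystanders:** the reel, pirk and float were within about 3 mm of their first readings, which is within the detector's error.
- **Force:** the wrist readings, taken at the end of each move, peaked at about 12 N.

**Checks that disagreed:**
- **Tray fit from the scene camera:** it failed because the table was too bright for the threshold, so I used only the top view for the tray.
- **Sideways push:** it ended about 8 mm past the middle line. I mostly corrected this while sliding the tray in.
- **Back wall:** it was felt about 1 to 2 mm earlier than calculated, which is within the calibration error.

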